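# Shelve the returned book beside its set and ring

## Robot

A 6-joint arm with a two-finger parallel gripper is mounted at the origin on the work surface. World frame = base frame: x ahead of the robot, y to its left, z up, the work surface at z = 0. Lengths are in mm, angles in rad, forces in N, time in s.
With the tool pointing down it reaches from about 275 to 750 mm from the base axis. Payload 10.2 kg.
Tool frame: the origin (TCP) lies midway between the tips of the shut fingers; the grasp point (between the pads) lies 19 mm behind it; z points along the fingers, y is the line along which they close (so a half turn about z gives the same grasp; the last joint's range is limited). The gripper opens to 85 mm and grips with 20 to 120 N. Pads are 22 mm wide; open, the fingers measure 114 mm over their backs; the gripper's body (76 mm by 85 mm) begins 54 mm behind the grasp point. The pads swing forward as they close: fully open they stand 13 mm farther back than shut.
Start: joints at [-1.387, 0.313, 1.498, -0, 1.331, -0.223], TCP at [207.716, -482.167, 231.294] pointing down, gripper open.
Joint ranges: [-2.94, 2.94], [-0.97, 2.17], [0.19, 2.56], [-1.23, 4.37], [0.02, 3.11], [-2.88, 2.88]. Speed limits (rad/s): [2.39, 2.39, 3.01, 3.14, 3.14, 3.14].

## Interface

Orientations are given as a unit quaternion [w, x, y, z].
In Python, from rig import ctrl, capture, camera_info gives the robot as it stands.
- The arm moves only by the tool apply_moves, never from a script. Its argument "targets" is a list of rows, each a list of 3 entries, a list of its own where there are three numbers: the finger opening in mm, from 0 to 85.4, then the shift along the world's x, y, z in mm, then the turn, a rotation vector about the world's x, y, z in degrees. In form: [[grip, [dx, dy, dz], [rx, ry, rz]], ...]. A call has 1 to 20 rows; each row is the pose to reach, as a shift and turn from the pose commanded when the call began; what a row does not reach only later rows make up. A row lasts 1/10 s, in which the tool goes at most 50 mm and 8.59 degrees, less where a joint would pass 70% of its speed; a pose out of reach is approached as far as the arm can. A call with a gripper value outside its range is refused whole. The fingers move at their own pace and stop on an object; "squeeze" is the grip in N (left out, the last holds). Time passes only in rows, so rows that repeat a pose let the fingers close. It gives the time, the measured TCP pose, the force, the opening and the grip force at its end, in the units of the state.
- ctrl.sense(): the state, without advancing time (a new reading comes with each control period).
- capture(name): name is "scene" or "top"; returns (picture, depth): 480x640x3 uint8, blue, green, red; 480x640 float32, mm along the optical axis (not along the pixel's ray), 0 where there is no reading.
- camera_info(name): a dict with "vfov" (degrees; the focal length in pixels is half the picture's height over the tangent of half this angle, whatever the lens; pixels are square), "cx", "cy" (the principal point, pixels), "extrinsics" (4x4, takes a point from camera to world coordinates). Camera axes: x right, y down, z forward; pixel columns grow to the right and rows downward; lengths in mm; the calibration is good to about 2 mm. A picture is of the moment at which its call begins. camera_info takes no time and is no camera call.
- ctrl.finish_job(): hands the job in; it is judged then, once.
The state is a dict: "time_s": time; "joints": joint angles; "dq": joint speeds; "tau": joint torques, N m; "eef_pos": TCP position; "ee_rot": TCP orientation; "force": force on the tool from outside, world axes, zero at the start; "wrist_torque": the same for the moment, N m; "grip_width": opening from 0.0 (shut) to 1.0 (fully open); "grip_force": force on a finger pad.
Only numpy, scipy, OpenCV 4.12 (cv2) and the standard library are available. Lean on these libraries where they do the work, as an engineer would, in place of code of your own. Each camera call takes 0.05 s, during which the arm holds its last target. There are 200 camera calls.

## Task

The book standing on the green returns mat has come back: stand it upright on the rack beside the boxed set of its own colour, then slide that bay's bookend up until set, book and bookend touch with no gaps. Then press the desk bell's plunger fully down to call the librarian, and let it spring back. Leave the book on the grey mat, the other bay's bookend and everything else where they are.

Things in the scene. Friction and masses are not known exactly. Their poses are not given: they have to be found in the camera images.
- book_purple: purple hardback standing upright, 30 mm thick (y) x 110 mm deep (x) x 165 mm tall (z), 0.32 kg or a third more or less; origin at the centre of its underside, spine to -x, cream page edges on top. One of the two books starts on the green mat, the other on the grey mat.
- book_orange: orange hardback standing upright, 30 mm thick (y) x 110 mm deep (x) x 165 mm tall (z), 0.32 kg or a third more or less; origin at the centre of its underside, spine to -x, cream page edges on top. One of the two books starts on the green mat, the other on the grey mat.
- set_purple: boxed set of three purple volumes, one rigid block 110 mm deep (x) x 80 mm wide (y) x 130 mm tall (z), 1.1 kg, loose; origin at the centre of its underside. It stands against the +y wall of one of the rack's two bays, its axes parallel to the rack's. Its neighbour in that bay goes on its -y side.
- set_orange: boxed set of three orange volumes, one rigid block 110 mm deep (x) x 80 mm wide (y) x 130 mm tall (z), 1.1 kg, loose; origin at the centre of its underside. It stands against the +y wall of one of the rack's two bays, its axes parallel to the rack's. Its neighbour in that bay goes on its -y side.
- mat_green: green desk mat, fixed, 130 mm (x) x 120 mm (y), 4 mm thick; origin at the centre of its underside. Stands to the left or the right of the bell. The book on it at the start is the returned one.
- mat_grey: grey desk mat, fixed, 130 mm (x) x 120 mm (y), 4 mm thick; origin at the centre of its underside. Stands to the left or the right of the bell. The book on it stays.
- rack: beige steel book rack, fixed, 170 mm deep (x) x 624 wide (y); origin at the centre of its underside, x to its back. Floor 15 mm thick, open front, back wall top 65 mm up, inner face at x = 77. Walls 8 mm thick, 100 mm high at y = 308, 0, -308 make a left and a right bay; in each, from +y to -y: a boxed set at the wall, a 75 to 100 mm gap, the bookend.
- bookend_left (a joint): sliding bookend of the rack's left (+y) bay, m: starts at 0 to 0.025 and grows as it slides along the rack's +y towards the boxed set (stop at 0.095). The gap from set to bookend plate is 100 mm less this value: 0.070 with the 30 mm book held with no gap. About 3 N of friction; stays where it is left.
- bookend_right (a joint): sliding bookend of the rack's right (-y) bay, m: starts at 0 to 0.025 and grows as it slides along the rack's +y towards the boxed set (stop at 0.095). The gap from set to bookend plate is 100 mm less this value: 0.070 with the 30 mm book held with no gap. About 3 N of friction; stays where it is left.
- bookend_left_grip (a point): centre of the top of the left bookend's upright grip, 155 mm above the desk: a post 30 mm (rack x) by 14 mm (y), its black top 40 mm free to pinch across y or push. It stands 65 mm to the -y side of the holding face of the bookend's grey plate (6 mm thick, 100 mm deep, top 125 mm above the desk) and moves with it.
- bookend_right_grip (a point): centre of the top of the right bookend's upright grip, 155 mm above the desk: a post 30 mm (rack x) by 14 mm (y), its black top 40 mm free to pinch across y or push. It stands 65 mm to the -y side of the holding face of the bookend's grey plate (6 mm thick, 100 mm deep, top 125 mm above the desk) and moves with it.
- bell: steel desk bell fixed to the desk, dome 80 mm wide on a black foot 88 mm wide, dome top 47 mm above the desk; origin at the centre of its underside.
- plunger (a joint): the bell's plunger, m: 0 up, 0.007 fully down on its stop; springs back by itself. Needs about 2 N to start and 4.6 N at the stop.
- bell_top (a point): centre of the top of the brass plunger button, 20 mm across, 63 mm above the desk when up; pressed straight down.
- pen_pot: blue pot with pencils, 76 mm wide, 150 mm tall with the pencils; origin at the centre of its underside. A bystander left of the rack.
- stapler: red and black stapler, 140 x 36 x 50 mm; origin at the centre of its underside. A bystander right of the rack.
Not all that is in view belongs to the job. There is more than one size of the set_orange; the job needs the middle-sized.

How it is judged:
By the outcome, as a careful person would: the job done as asked, in the order asked, and still so for the second after the job is handed in, with the robot touching nothing.
It also fails if it takes over 64 s, if anything falls off the work surface, if the arm or the gripper's body presses on something with over 40 N, if the wrist force passes 120 N, or if a joint passes its speed limit or range.

## Working session

There is one attempt and no reset: what is moved stays moved. The work goes in short steps, Python scripts to look and compute and a tool call to move; the robot and the scene stay as the last step left them, time stands still between calls to the robot, and variables do not carry over. Pictures are saved under pics/ and viewed, at most 10 in all, crops included, and the job is handed in when it is done.

Besides the shell and the picture viewer there is one more tool, called after "Emit:" by a JSON object that holds its "name" and its "arguments". apply_moves: Moves the arm, as the interface text tells. Its arguments: {"type":"object","properties":{"targets":{"type":"array","items":{"type":"array"}},"squeeze":{"type":"number"}},"required":["targets"]}

```bash
mkdir -p pics; cat > h.py <<'E'
import numpy as np,cv2
from rig import ctrl,capture,camera_info
def cloud(name):
    im,d=capture(name);c=camera_info(name);f=240/np.tan(np.radians(c["vfov"]/2))
    v,u=np.mgrid[:480,:640];d=d.astype(float)
    p=np.stack([(u-c["cx"])/f*d,(v-c["cy"])/f*d,d],-1)
    T=np.array(c["extrinsics"]);w=p@T[:3,:3].T+T[:3,3];w[d==0]=np.nan
    return im,w
E
python3 - <<'E'
from h import *
for n in("scene","top"):
    im,w=cloud(n);cv2.imwrite(f"pics/{n}0.png",im);np.savez(f"{n}0.npz",im=im,w=w)
    c=camera_info(n);print(n,c["vfov"],c["cx"],c["cy"],np.round(c["extrinsics"],3).tolist())
print(ctrl.sense())
E
```

```text
scene 45.31401539099604 324.38324592898203 233.8382187213509 [[0.123, 0.796, -0.593, 1473.127], [0.992, -0.091, 0.084, -126.413], [0.013, -0.599, -0.801, 1428.413], [0.0, 0.0, 0.0, 1.0]]
top 55.36854506313449 321.30541692272493 238.77809569106148 [[0.007, -0.978, 0.206, 213.954], [-1.0, -0.007, -0.001, -1.605], [0.002, -0.206, -0.979, 1514.73], [0.0, 0.0, 0.0, 1.0]]
{'time_s': 0.1, 'joints': array([-1.38738230e+00,  3.13393712e-01,  1.49833983e+00,  2.70075233e-06,
        1.33100204e+00, -2.23384106e-01]), 'dq': array([-0.00050282, -0.00129607,  0.00057228, -0.00036104,  0.00209278,
        0.0001966 ]), 'tau': array([ 1.71351039e-03, -4.12904370e+01, -2.60140997e+01, -2.31591357e-04,
        3.06569047e-03, -1.79176183e-06]), 'eef_pos': array([ 207.68273516, -481.93326698,  230.80048573]), 'ee_rot': array([-5.71324911e-04,  9.79385532e-01,  2.01999139e-01,  1.27312881e-05]), 'force': array([ 0.03890029, -0.68736051, -0.21608816]), 'wrist_torque': array([0.01179929, 0.02344603, 0.01585937]), 'grip_force': 0.0, 'grip_width': 1.0006355683137738}
```

View pics/scene0.png

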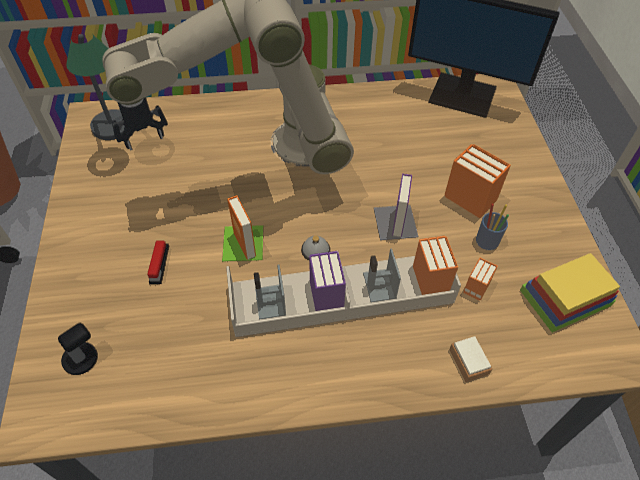

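View pics/top0.png

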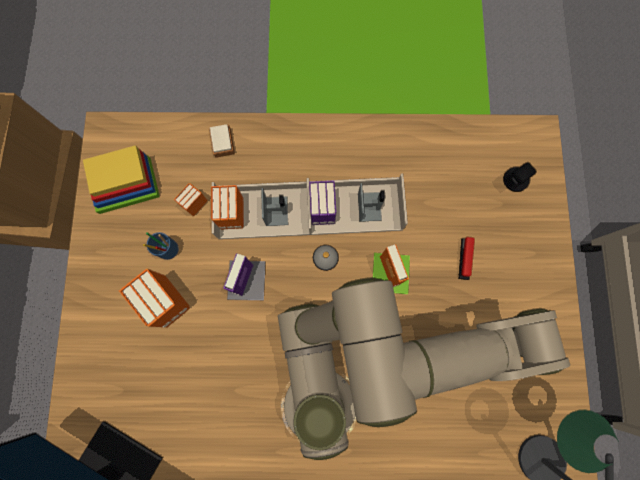

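The orange book (top view, about 395,264) stands on the green mat. The middle-sized orange set is in the left bay (227,205), with its bookend at (277,205). The bell is at (326,257). Next I'll measure them.

```bash
cat > m.py <<'E'
from h import *
def rect(p):
    (c,s,a)=cv2.minAreaRect(p[:,:2].astype(np.float32));
    b=cv2.boxPoints((c,s,a));e=[b[1]-b[0],b[2]-b[1]];e=max(e,key=np.linalg.norm)
    return np.round(c,1),np.round(s,1),round(float(np.degrees(np.arctan2(e[1],e[0]))%180),1)
def big(m):
    n,l,s,_=cv2.connectedComponentsWithStats(m.astype(np.uint8));
    return l==1+s[1:,4].argmax()
def box(w,x0,x1,y0,y1,z0,z1):
    return (w[...,0]>x0)&(w[...,0]<x1)&(w[...,1]>y0)&(w[...,1]<y1)&(w[...,2]>z0)&(w[...,2]<z1)
E
python3 - <<'E'
from m import *
for n in("scene","top"):
    D=np.load(n+"0.npz");im,w=D["im"],D["w"]
    pt=dict(scene=dict(book=(236,203),set=(433,245),grip=(375,260),bell=(315,240),pbook=(405,180),gripR=(257,277),mat=(230,250)),top=dict(book=(393,255),set=(226,205),grip=(283,200),bell=(326,256),pbook=(238,265),gripR=(381,197),mat=(403,285)))[n]
    print(n,{k:np.round(w[v,u]).tolist() for k,(u,v) in pt.items()})
    u,v=pt["book"];C=w[v,u]
    for k,zl in dict(book=(162,176),set=(140,150),pbook=(162,176)).items():
        u,v=pt[k];c=w[v,u];R=80
        m=big(box(w,c[0]-R,c[0]+R,c[1]-R,c[1]+R,*zl));print(k,m.sum(),rect(w[m]),np.round(np.median(w[m][:,2]),1))
    c=w[pt["grip"][1],pt["grip"][0]]
    u,v=pt["grip"]
    m=box(w,c[0]-60,c[0]+60,c[1]-60,c[1]+60,148,162);print("grip",m.sum(),w[m].mean(0).round(1) if m.any() else 0, rect(w[m]) if m.any() else 0)
    u,v=pt["bell"];c=w[v,u]
    m=box(w,c[0]-50,c[0]+50,c[1]-50,c[1]+50,56,70);print("bell",m.sum(),w[m].mean(0).round(1), rect(w[m]))
    m=box(w,c[0]-60,c[0]+60,c[1]-60,c[1]+60,5,70);print("belldome",m.sum(), rect(w[m]))
    # rack walls: z 90..104 
    m=box(w,430,850,-450,450,92,106);
    hsv=cv2.cvtColor(im,cv2.COLOR_BGR2HSV);m&=(hsv[...,1]<60)&(hsv[...,2]>110)
    n_,l,s,ce=cv2.connectedComponentsWithStats(m.astype(np.uint8))
    for i in range(1,n_):
        if s[i,4]>25: print("wall",s[i,4],rect(w[l==i]))
    m=(hsv[...,0]>35)&(hsv[...,0]<65)&(hsv[...,1]>150)&box(w,300,700,-400,400,-5,12);m=big(m);print("mat",rect(w[m]))
    im2=cv2.resize(im[150:310,180:430] if n=="top" else im[170:350,200:480],None,fx=2.8,fy=2.8,interpolation=cv2.INTER_CUBIC);cv2.imwrite(f"pics/{n}1.png",im2)
E
```

```text
scene {'book': [403.0, -231.0, 169.0], 'set': [590.0, 302.0, 139.0], 'grip': [632.0, 130.0, 155.0], 'bell': [485.0, -15.0, 68.0], 'pbook': [372.0, 265.0, 171.0], 'gripR': [652.0, -186.0, 159.0], 'mat': [449.0, -268.0, 8.0]}
book 342 (array([ 429. , -224.7]), array([114.4,  31. ]), 18.4) 168.6
set 454 (array([617.5, 307.3]), array([107.4,  84. ]), 2.8) 142.7
pbook 290 (array([397.2, 259.7]), array([ 30. , 118.9]), 162.2) 169.4
grip 57 [632.8 127.1 154.3] (array([631.1, 127.3]), array([32.6, 15.1]), 3.0)
bell 31 [474.5 -12.1  63.5] (array([474.6, -11.9]), array([14.8, 20.7]), 173.6)
belldome 470 (array([483.8, -15.7]), array([113.5, 113.5]), 89.8)
wall 149 (array([ 653.4, -263.4]), array([169.8,   7.6]), 3.2)
wall 30 (array([685. , 354.4]), array([34.7,  7.5]), 3.1)
wall 46 (array([693.9,  47.4]), array([51.,  8.]), 1.8)
mat (array([ 422.1, -254. ]), array([ 71.5, 130.9]), 176.4)
top {'book': [450.0, -217.0, 168.0], 'set': [609.0, 296.0, 139.0], 'grip': [622.0, 117.0, 157.0], 'bell': [463.0, -18.0, 67.0], 'pbook': [416.0, 244.0, 170.0], 'gripR': [634.0, -187.0, 156.0], 'mat': [378.0, -274.0, 3.0]}
book 379 (array([ 427. , -228.9]), array([110.5,  31.7]), 19.0) 168.6
set 280 (array([617.4, 302.4]), array([111.9,  80.5]), 3.9) 143.0
pbook 375 (array([396.3, 254.6]), array([ 31.9, 110.1]), 162.5) 168.6
grip 45 [627.1 122.7 154. ] (array([628. , 123.2]), array([30.7, 13. ]), 1.5)
bell 26 [469.6 -16.4  62.5] (array([470.2, -16.7]), array([16.7, 16.9]), 135.0)
belldome 575 (array([461.7, -17. ]), array([118.4, 116.7]), 0.5)
wall 100 (array([ 645.9, -267.2]), array([162.5,   8.1]), 3.4)
wall 88 (array([642. ,  40.4]), array([138.9,   7.2]), 3.0)
mat (array([ 438.2, -189.7]), array([94.7, 43.1]), 14.8)
```

View pics/scene1.png

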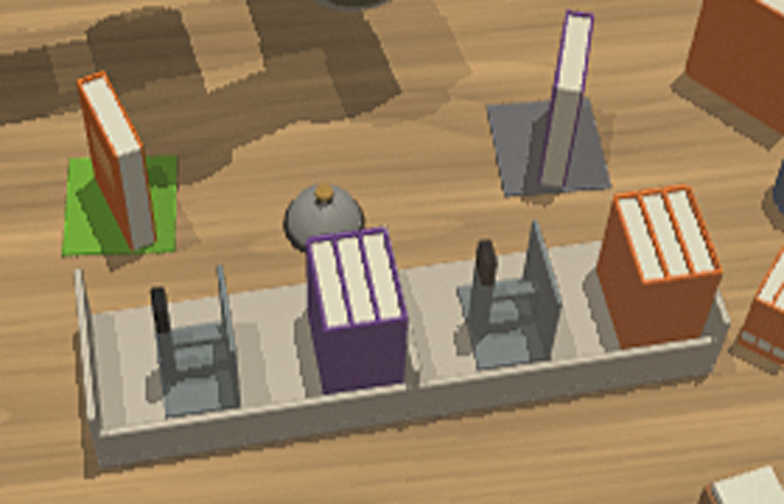

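View pics/top1.png

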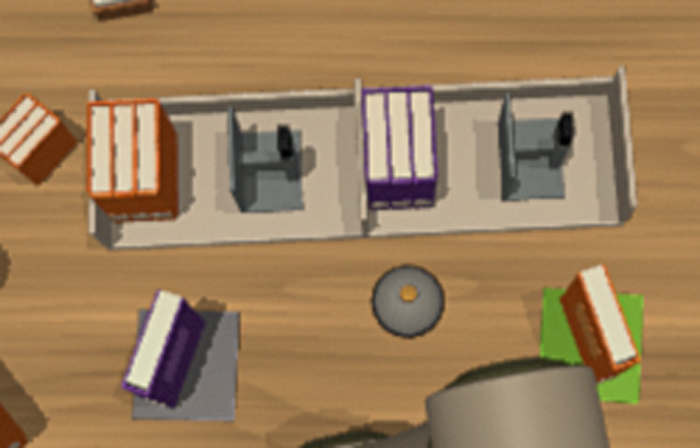

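Both views agree to about 5 mm. I'm using the averages: book (428,-227) yaw 18.7°, rack yaw 3.1°, rack origin (633,42). I'll move above the book first.

Emit:
{"name": "apply_moves", "arguments": {"targets": [[85,[30,35,0],[0,0,0]],[85,[60,70,0],[0,0,-2]],[85,[90,105,0],[0,0,-4.5]],[85,[120,140,0],[0,0,-4.5]],[85,[150,175,0],[0,0,-4.5]],[85,[180,210,0],[0,0,-4.5]],[85,[205,238,0],[0,0,-4.5]],[85,[220,255,0],[0,0,-4.5]],[85,[220,255,0],[0,0,-4.5]],[85,[220,255,0],[0,0,-4.5]],[85,[220,255,0],[0,0,-4.5]],[85,[220,255,0],[0,0,-4.5]]], "squeeze": 40}}

```text
time_s: 1.3
eef_pos: [427.2, -228.0, 231.3]
ee_rot: [-0.0, 0.987, 0.163, -0.0]
force: [-0.2, -0.0, 0.3]
grip_width: 0.997
grip_force: 0.0
```

```bash
python3 - <<'E'
from h import *
im,w=cloud("scene");cv2.imwrite("pics/s2.png",cv2.resize(im[100:300,130:400],None,fx=2.8,fy=2.8))
E
```

```text
(no output)
```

View pics/s2.png

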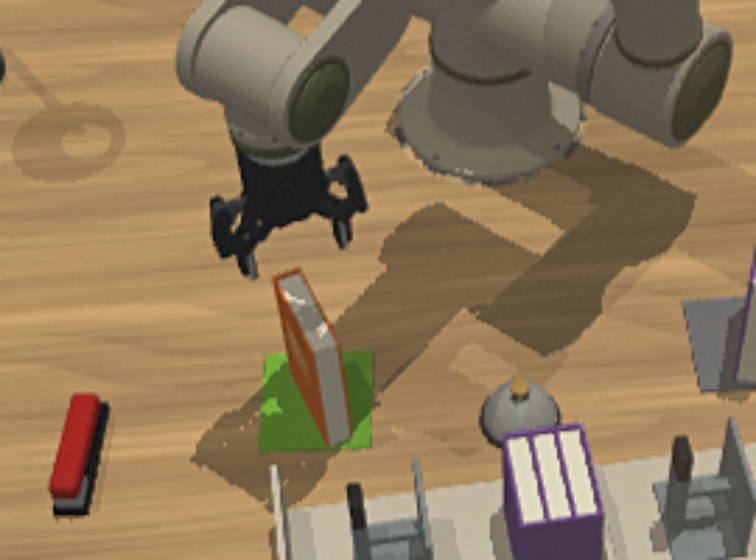

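The open fingers (about 250,270 and 345,235) straddle the book's top (310,300). Next I descend and grip.

Emit:
{"name": "apply_moves", "arguments": {"targets": [[85,[0,0,-30],[0,0,0]],[85,[0,0,-60],[0,0,0]],[85,[0,0,-80],[0,0,0]],[85,[0,0,-92],[0,0,0]],[85,[0,0,-92],[0,0,0]],[60,[0,0,-92],[0,0,0]],[45,[0,0,-92],[0,0,0]],[38,[0,0,-92],[0,0,0]],[30,[0,0,-92],[0,0,0]],[20,[0,0,-92],[0,0,0]],[20,[0,0,-92],[0,0,0]],[20,[0,0,-92],[0,0,0]],[20,[0,0,-92],[0,0,0]],[20,[0,0,-92],[0,0,0]]], "squeeze": 45}}

```text
time_s: 2.75
eef_pos: [428.1, -227.5, 140.0]
ee_rot: [0.001, 0.987, 0.163, 0.0]
force: [1.0, -1.2, 4.6]
grip_width: 0.343
grip_force: 45.7
```

Emit:
{"name": "apply_moves", "arguments": {"targets": [[20,[0,0,20],[0,0,0]],[20,[0,0,55],[0,0,0]],[20,[0,0,95],[0,0,0]],[20,[0,0,135],[0,0,0]],[20,[0,0,165],[0,0,0]],[20,[0,0,175],[0,0,0]],[20,[10,25,180],[0,0,-1]],[20,[28,68,180],[0,0,-3]],[20,[46,112,180],[0,0,-5]],[20,[64,156,180],[0,0,-7]],[20,[82,200,180],[0,0,-9]],[20,[100,244,180],[0,0,-11]],[20,[118,288,180],[0,0,-13]],[20,[136,332,180],[0,0,-14]],[20,[154,376,180],[0,0,-15]],[20,[172,420,180],[0,0,-15.7]],[20,[186,453,180],[0,0,-15.7]],[20,[194,473,180],[0,0,-15.7]],[20,[194,473,180],[0,0,-15.7]],[20,[194,473,180],[0,0,-15.7]]]}}

```text
time_s: 4.75
eef_pos: [621.6, 245.8, 317.1]
ee_rot: [0.0, 1.0, 0.027, -0.002]
force: [-0.1, 0.0, -2.5]
grip_width: 0.342
grip_force: 45.7
```

Emit:
{"name": "apply_moves", "arguments": {"targets": [[20,[0,0,0],[0,0,0]],[20,[0,0,0],[0,0,0]],[20,[0,0,0],[0,0,0]]]}}

```text
time_s: 5.05
eef_pos: [621.7, 245.1, 319.5]
ee_rot: [-0.0, 1.0, 0.027, 0.0]
force: [0.6, 0.7, -3.2]
grip_width: 0.345
grip_force: 45.7
```

```bash
python3 - <<'E'
from m import *
s=ctrl.sense();print(s["eef_pos"].round(1),s["ee_rot"].round(4))
for n in("scene","top"):
    im,w=cloud(n);np.savez(n+"2.npz",im=im,w=w)
    cv2.imwrite(f"pics/{n}3.png",cv2.resize(im[80:330,300:500] if n=="scene" else im[120:300,170:370],None,fx=2.4,fy=2.4))
    hsv=cv2.cvtColor(im,cv2.COLOR_BGR2HSV)
    o=(hsv[...,0]>5)&(hsv[...,0]<16)&(hsv[...,1]>185)
    m=o&box(w,520,720,150,330,185,350)
    for z in range(180,350,20):
        q=m&(w[...,2]>=z)&(w[...,2]<z+20)
        if q.sum()>5: print(n,z,q.sum(),np.nanmin(w[q][:,:2],0).round(1),np.median(w[q][:,1]).round(1),np.nanmax(w[q][:,:2],0).round(1))
a=cv2.imread("pics/scene3.png");b=cv2.imread("pics/top3.png");h=max(a.shape[0],b.shape[0])
pad=lambda i:cv2.resize(i,(int(i.shape[1]*432/i.shape[0]),432));r=np.hstack([pad(a),pad(b)]);cv2.imwrite("pics/c3.png",r[:, :800]);print(r.shape)
E
```

```text
[621.7 245.1 319.5] [-0.000e+00  9.996e-01  2.660e-02  1.000e-04]
scene 180 6 [572.4 229.5] 230.7 [639.9 233. ]
scene 340 15 [571.9 231. ] 236.2 [672.9 264.2]
(432, 825, 3)
```

View pics/c3.png

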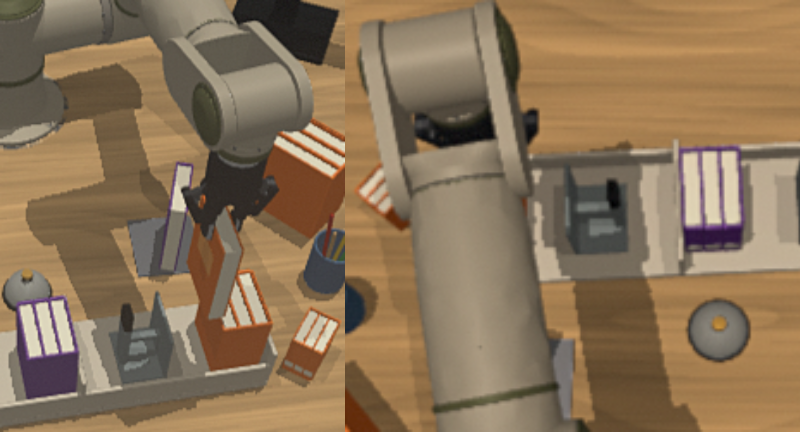

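The book hangs upright at about (215,260), beside the orange set. I'll calibrate the scene camera on the held book's page edge, since the arm gives its true y.

```bash
python3 - <<'E'
from m import *
D=np.load("scene2.npz");im,w=D["im"],D["w"]
for z in range(185,330,20):
    q=box(w,662,695,200,300,z,z+20)
    if q.sum()>5:
        y=w[q][:,1];print(z,q.sum(),np.percentile(w[q][:,0],[5,50,95]).round(1),np.percentile(y,[1,99]).round(1),((y.max()+y.min())/2).round(1))
D0=np.load("scene0.npz");w0=D0["w"]
# set: -y face & back face, plate top, in initial scene view
q=box(w0,560,690,240,360,60,135)&(abs(w0[...,1]-268)<8);print("set -y face?",q.sum(),np.polyfit(w0[q][:,0],w0[q][:,1],1),np.median(w0[q],0).round(1))
q=box(w0,655,690,240,360,60,135);print("set back",q.sum(),np.percentile(w0[q][:,0],[5,50,95]).round(1),np.percentile(w0[q][:,1],[1,99]).round(1))
q=box(w0,540,720,160,230,60,128);print("plate",q.sum(),np.percentile(w0[q],[2,50,98],axis=0).round(1).tolist())
q=box(w0,540,720,160,230,118,128);print("platetop",q.sum(),rect(w0[q]))
q=box(w0,540,720,240,360,137,150);print("settop",q.sum(),rect(w0[q]))
E
```

```text
185 56 [665.  676.3 679.5] [234.4 264.6] 249.7
205 60 [665.5 676.6 680.1] [234.2 265.5] 250.0
225 67 [667.4 676.4 680.9] [234.1 265. ] 250.3
245 61 [665.9 676.4 679.4] [234.5 265.8] 250.1
265 66 [667.1 676.7 679.6] [234.5 265.6] 250.5
285 72 [665.1 676.7 679.8] [234.3 266. ] 250.6
305 72 [667.4 677.3 679.8] [234.5 264.9] 249.9
325 79 [666.  676.7 679.5] [234.4 265.3] 249.8
set -y face? 298 [6.62662703e-02 2.26315176e+02] [630.6 267.8  98.6]
set back 503 [664.9 674.3 681. ] [268.7 357. ]
plate 383 [[581.4, 162.5, 60.9], [640.0, 187.3, 84.8], [712.0, 222.0, 127.2]]
platetop 78 (array([627.9, 189.1]), array([100.5,   7.8]), 3.4)
settop 846 (array([620.3, 307.8]), array([116.3,  84. ]), 2.2)
```

Scene camera y reads 2 mm high, so the gap to the set will be about 5 mm. Lowering.

Emit:
{"name": "apply_moves", "arguments": {"targets": [[20,[0,0,-20],[0,0,0]],[20,[0,0,-50],[0,0,0]],[20,[0,0,-85],[0,0,0]],[20,[0,0,-115],[0,0,0]],[20,[0,0,-140],[0,0,0]],[20,[0,0,-155],[0,0,0]],[20,[0,0,-162],[0,0,0]],[20,[0,0,-165],[0,0,0]],[20,[0,0,-167],[0,0,0]],[20,[0,0,-167],[0,0,0]],[20,[0,0,-167],[0,0,0]],[20,[0,0,-167],[0,0,0]]]}}

```text
time_s: 6.35
eef_pos: [621.9, 245.9, 152.9]
ee_rot: [-0.0, 1.0, 0.027, 0.0]
force: [0.9, -0.0, -2.3]
grip_width: 0.342
grip_force: 45.6
```

Emit:
{"name": "apply_moves", "arguments": {"targets": [[20,[0,0,-1],[0,0,0]],[20,[0,0,-1.5],[0,0,0]],[20,[0,0,-1.5],[0,0,0]],[20,[0,0,-1.5],[0,0,0]]]}}

```text
time_s: 6.75
eef_pos: [621.8, 245.8, 151.1]
ee_rot: [-0.0, 1.0, 0.027, 0.0]
force: [-0.9, 0.4, -0.4]
grip_width: 0.343
grip_force: 45.9
```

Emit:
{"name": "apply_moves", "arguments": {"targets": [[20,[0,0,-0.7],[0,0,0]],[20,[0,0,-0.7],[0,0,0]],[36,[0,0,-0.7],[0,0,0]],[45,[0,0,-0.7],[0,0,0]],[65,[0,0,0],[0,0,0]],[65,[0,0,0],[0,0,0]],[65,[0,0,20],[0,0,0]],[65,[0,0,45],[0,0,0]],[65,[0,0,65],[0,0,0]],[65,[0,0,70],[0,0,0]]]}}

```text
time_s: 7.75
eef_pos: [622.4, 246.0, 223.3]
ee_rot: [-0.0, 1.0, 0.027, 0.002]
force: [-0.1, 1.2, -0.2]
grip_width: 0.763
grip_force: 0.0
```

```bash
python3 - <<'E'
from m import *
s=ctrl.sense();print(s["eef_pos"].round(1),s["force"].round(1))
im,w=cloud("scene");w[...,1]-=2
cv2.imwrite("pics/s4.png",cv2.resize(im[150:320,320:500],None,fx=3,fy=3))
for z in range(30,180,25):
    q=box(w,655,695,222,266,z,z+25)
    if q.sum()>5: print(z,q.sum(),np.median(w[q][:,0]).round(1),np.percentile(w[q][:,1],[1,99]).round(1))
q=box(w,540,700,222,275,172,187);print("top",q.sum(),rect(w[q]))
q=box(w,590,670,90,160,148,162);print("grip",q.sum(),rect(w[q]))
E
```

```text
[622.4 246.  223.3] [-0.1  1.2 -0.2]
30 63 677.1 [232.6 263. ]
55 70 676.9 [232.6 263.7]
80 65 677.1 [232.6 264.5]
105 73 676.6 [232.8 265. ]
130 74 676.8 [232.3 264.5]
155 103 674.0 [233.2 264.3]
top 394 (array([624.3, 246.6]), array([113. ,  33.3]), 2.3)
grip 52 (array([629.7, 125.3]), array([14. , 31.2]), 179.1)
```

View pics/s4.png

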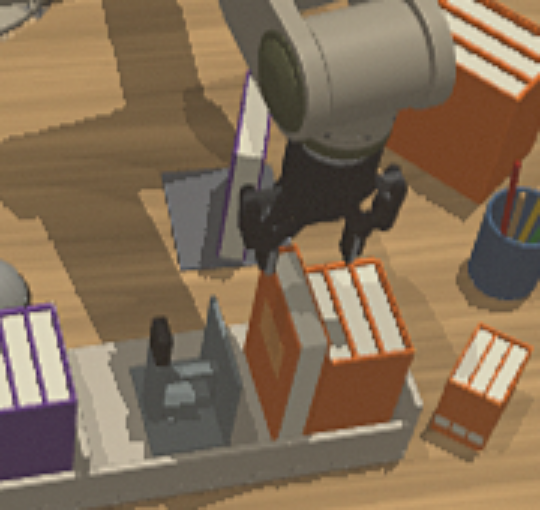

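The book stands upright and parallel at y 231–261, with the set on its +y side. Next I move the shut fingers behind the bookend post.

Emit:
{"name": "apply_moves", "arguments": {"targets": [[65,[2,-30,0],[0,0,0]],[40,[4,-70,0],[0,0,0]],[10,[6,-110,0],[0,0,0]],[0,[8,-145,0],[0,0,0]],[0,[9,-162,0],[0,0,0]],[0,[9,-162,0],[0,0,0]],[0,[9,-162,-30],[0,0,0]],[0,[9,-162,-65],[0,0,0]],[0,[9,-162,-90],[0,0,0]],[0,[9,-162,-100],[0,0,0]],[0,[9,-162,-100],[0,0,0]],[0,[9,-162,-100],[0,0,0]]]}}

```text
time_s: 9.0
eef_pos: [631.3, 84.5, 122.0]
ee_rot: [0.0, 1.0, 0.027, 0.001]
force: [0.7, 0.2, -0.2]
grip_width: 0.003
grip_force: 0.0
```

Emit:
{"name": "apply_moves", "arguments": {"targets": [[0,[-0.5,7,0],[0,0,0]],[0,[-0.5,12,0],[0,0,0]],[0,[-1,17,0],[0,0,0]],[0,[-1,22,0],[0,0,0]],[0,[-1.5,27,0],[0,0,0]]]}}

```text
time_s: 9.5
eef_pos: [629.4, 110.9, 121.2]
ee_rot: [0.0, 1.0, 0.027, 0.0]
force: [0.5, -2.6, 2.6]
grip_width: -0.003
grip_force: 1.7
```

Emit:
{"name": "apply_moves", "arguments": {"targets": [[0,[-0.3,5,0],[0,0,0]],[0,[-0.5,10,0],[0,0,0]],[0,[-0.8,15,0],[0,0,0]],[0,[-1,20,0],[0,0,0]],[0,[-1.3,25,0],[0,0,0]],[0,[-1.3,25,0],[0,0,0]]]}}

```text
time_s: 10.1
eef_pos: [627.8, 136.8, 120.6]
ee_rot: [-0.0, 1.0, 0.027, -0.0]
force: [-0.1, -0.9, -0.3]
grip_width: -0.001
grip_force: 0.0
```

```bash
python3 - <<'E'
from m import *
s=ctrl.sense();print(s["eef_pos"].round(1),s["force"].round(1))
im,w=cloud("scene");w[...,1]-=2
q=box(w,560,690,180,229,118,129);print("plate",q.sum(),rect(w[q]))
q=box(w,540,700,222,275,172,187);print("top",q.sum(),rect(w[q]))
E
```

```text
[627.8 136.8 120.6] [-0.1 -0.9 -0.3]
plate 76 (array([623.3, 222.8]), array([104.3,  13.2]), 0.7)
top 426 (array([624.2, 246.3]), array([113.8,  33.5]), 3.6)
```

Emit:
{"name": "apply_moves", "arguments": {"targets": [[0,[-0.1,2,0],[0,0,0]],[0,[-0.2,4,0],[0,0,0]],[0,[-0.3,6,0],[0,0,0]]]}}

```text
time_s: 10.45
eef_pos: [627.3, 141.7, 120.4]
ee_rot: [0.0, 1.0, 0.027, -0.001]
force: [-1.6, -3.1, -0.7]
grip_width: 0.002
grip_force: 1.6
```

Emit:
{"name": "apply_moves", "arguments": {"targets": [[0,[-0.1,1.5,0],[0,0,0]],[0,[-0.2,3,0],[0,0,0]]]}}

```text
time_s: 10.65
eef_pos: [627.2, 144.8, 120.4]
ee_rot: [0.0, 1.0, 0.027, -0.0]
force: [-1.3, -5.1, -3.5]
grip_width: 0.001
grip_force: 2.2
```

Emit:
{"name": "apply_moves", "arguments": {"targets": [[0,[0,1,0],[0,0,0]],[0,[-0.1,2,0],[0,0,0]]]}}

```text
time_s: 10.85
eef_pos: [627.1, 146.7, 120.5]
ee_rot: [0.0, 1.0, 0.027, -0.0]
force: [-1.4, -5.5, -3.2]
grip_width: 0.0
grip_force: 2.2
```

Emit:
{"name": "apply_moves", "arguments": {"targets": [[0,[0,1,0],[0,0,0]],[0,[0,1,0],[0,0,0]]]}}

```text
time_s: 11.05
eef_pos: [627.3, 147.9, 120.7]
ee_rot: [-0.0, 1.0, 0.027, -0.0]
force: [-0.8, -3.1, -2.2]
grip_width: -0.002
grip_force: 1.8
```

Emit:
{"name": "apply_moves", "arguments": {"targets": [[0,[0,1,0],[0,0,0]],[0,[0,1,0],[0,0,0]]]}}

```text
time_s: 11.25
eef_pos: [627.3, 148.2, 120.8]
ee_rot: [0.001, 1.0, 0.027, -0.0]
force: [-2.1, -7.2, -1.9]
grip_width: -0.001
grip_force: 3.6
```

Emit:
{"name": "apply_moves", "arguments": {"targets": [[0,[0,1,0],[0,0,0]],[0,[0,1,0],[0,0,0]]]}}

```text
time_s: 11.45
eef_pos: [627.2, 148.4, 120.8]
ee_rot: [0.001, 1.0, 0.027, -0.0]
force: [-2.0, -11.9, -1.3]
grip_width: -0.004
grip_force: 5.5
```

Emit:
{"name": "apply_moves", "arguments": {"targets": [[0,[0,1,0],[0,0,0]],[0,[0,1,0],[0,0,0]]]}}

```text
time_s: 11.65
eef_pos: [627.2, 148.7, 120.7]
ee_rot: [0.002, 1.0, 0.027, -0.001]
force: [-3.7, -14.0, -1.0]
grip_width: -0.001
grip_force: 7.1
```

Emit:
{"name": "apply_moves", "arguments": {"targets": [[0,[0,-3,0],[0,0,0]],[0,[0.5,-15,0],[0,0,0]],[0,[1,-25,0],[0,0,0]],[0,[1,-27,10],[0,0,0]],[0,[1,-27,40],[0,0,0]],[0,[1,-27,80],[0,0,0]],[0,[-40,-60,90],[0,0,0]],[0,[-80,-95,90],[0,0,0]],[0,[-115,-130,90],[0,0,0]],[0,[-150,-160,90],[0,0,0]],[0,[-155,-163,90],[0,0,0]],[0,[-155,-163,90],[0,0,0]]]}}

```text
time_s: 12.85
eef_pos: [472.2, -12.7, 212.0]
ee_rot: [0.0, 1.0, 0.026, 0.001]
force: [1.3, -0.0, 0.3]
grip_width: 0.002
grip_force: 0.0
```

```bash
python3 - <<'E'
from m import *
s=ctrl.sense();print(s["eef_pos"].round(1),s["force"].round(1))
im,w=cloud("scene");w[...,1]-=2
q=box(w,540,700,222,275,172,187);print("top",q.sum(),rect(w[q]))
q=box(w,590,670,140,200,148,162);print("grip",q.sum(),rect(w[q]))
q=box(w,540,720,240,360,137,150);print("settop",q.sum(),rect(w[q]))
cv2.imwrite("pics/s5.png",cv2.resize(im[150:330,270:490],None,fx=3.2,fy=3.2))
E
```

```text
[472.2 -12.7 212. ] [ 1.3 -0.   0.3]
top 421 (array([622.9, 250.3]), array([116.3,  33.1]), 2.8)
grip 54 (array([628.9, 169.1]), array([33.3, 14. ]), 4.8)
settop 717 (array([621.1, 292.3]), array([118.3, 107.9]), 2.3)
```

View pics/s5.png

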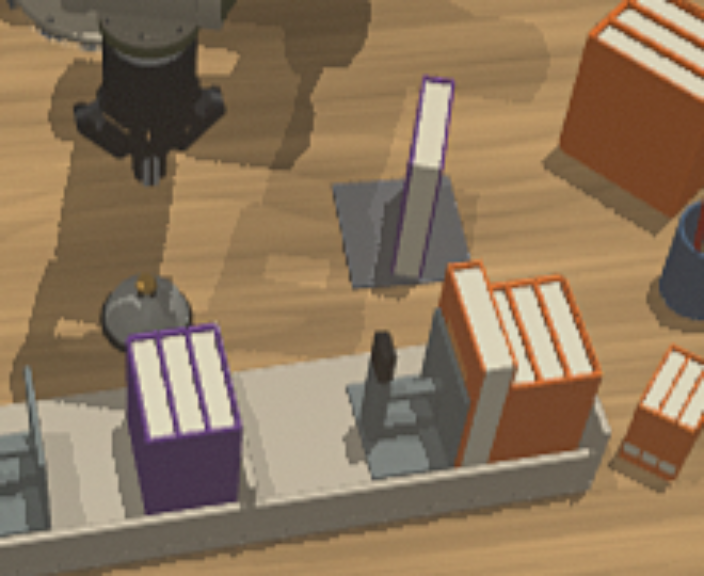

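The set, book and bookend plate touch with no visible gap (about 470,380). Now the bell, with the button at (472,-14).

Emit:
{"name": "apply_moves", "arguments": {"targets": [[0,[0,-1.3,-40],[0,0,0]],[0,[0,-1.3,-85],[0,0,0]],[0,[0,-1.3,-120],[0,0,0]],[0,[0,-1.3,-138],[0,0,0]],[0,[0,-1.3,-144],[0,0,0]],[0,[0,-1.3,-144],[0,0,0]],[0,[0,-1.3,-147],[0,0,0]],[0,[0,-1.3,-150],[0,0,0]],[0,[0,-1.3,-152],[0,0,0]],[0,[0,-1.3,-154],[0,0,0]],[0,[0,-1.3,-154],[0,0,0]]]}}

```text
time_s: 14.0
eef_pos: [472.9, -13.6, 57.2]
ee_rot: [0.0, 1.0, 0.027, 0.001]
force: [3.0, 1.0, 4.2]
grip_width: -0.0
grip_force: 2.0
```

Emit:
{"name": "apply_moves", "arguments": {"targets": [[0,[0,0,-1],[0,0,0]],[0,[0,0,-2],[0,0,0]],[0,[0,0,-2],[0,0,0]]]}}

```text
time_s: 14.3
eef_pos: [473.0, -13.6, 55.9]
ee_rot: [0.0, 1.0, 0.027, 0.001]
force: [-0.1, 2.0, 15.6]
grip_width: -0.002
grip_force: 7.3
```

Fully down: z is 56 and the force is 15.6 N, on the stop. Releasing.

Emit:
{"name": "apply_moves", "arguments": {"targets": [[0,[0,0,3],[0,0,0]],[0,[0,0,10],[0,0,0]],[0,[0,0,40],[0,0,0]],[0,[0,0,80],[0,0,0]],[0,[-20,0,120],[0,0,0]],[0,[-40,0,150],[0,0,0]],[0,[-40,0,150],[0,0,0]],[0,[-40,0,150],[0,0,0]],[0,[-40,0,150],[0,0,0]]]}}

```text
time_s: 15.2
eef_pos: [431.9, -13.4, 203.7]
ee_rot: [-0.0, 1.0, 0.027, -0.001]
force: [-0.4, 0.0, -0.7]
grip_width: 0.003
grip_force: 0.0
```

```bash
python3 - <<'E'
from m import *
im,w=cloud("scene");w[...,1]-=2
q=box(w,440,510,-50,30,56,70);print("bell",q.sum(),w[q].mean(0).round(1))
q=box(w,540,700,222,275,172,187);print("top",q.sum(),rect(w[q]))
q=box(w,590,670,140,200,148,162);print("grip",q.sum(),rect(w[q]))
q=big(box(w,320,480,180,340,162,176));print("pbook",rect(w[q]))
print(ctrl.sense()["force"].round(1)); print(ctrl.finish_job())
E
```

```text
bell 32 [474.6 -14.   63.2]
top 427 (array([622.2, 249.8]), array([116.6,  33.7]), 2.9)
grip 56 (array([629.4, 170.5]), array([32.8, 14.2]), 0.6)
pbook (array([398.7, 257.2]), array([ 30. , 115.6]), 162.1)
[ 0.4 -0.3  0.3]
the job is handed in; nothing more can be done
None
```

The job is handed in at about 15 s: the orange book stands upright against the orange set with the left bookend pushed up flush, and the bell was pressed to its stop and sprang back, with the purple book still where it was.

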